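# Free and clamp the measuring slide

### The job

A bearing ring has been left on the bed of the measuring slide, in the carriage's way: lift it off and set it down gently, lying flat, on a free part of the paper inspection sheet. Then slide the carriage fully home against the end stop, and only then turn its clamp knob clockwise until it clicks over into the locked position. Leave the other ring, the steel disc and the wooden case where they are.

Things in the scene. Friction and masses are not known exactly. Their poses are not given: they have to be found in the camera images.
- station: Fixed dark iron slide bed, 100 x 225 mm (80 mm wide from 15 mm up), long along its y; bed's top 45 mm above the bench. Origin: underside centre, on the bench; x across the bed (away from the robot at yaw 0), z up. A steel end stop (80 x 35 mm, 35 mm high) stands on the bed at its +y end, face at y = +75 mm, top 80 mm above the bench.
- carriage (a joint): Travel of the carriage along the bed, in m: 0 is the far -y end, 0.100 is home, its side touching the end stop. It grows as the carriage moves along the station's +y. It slides with about 2.5 N and stays where it is left.
- carriage_foot (a point): Underside centre of the carriage, on the bed's top (axes as the station's). Dark block 80 mm (x) by 70 mm (y); its top face slopes 30 degrees, facing +x (away from the robot) and up, from about 47 mm above the bed at the +x edge to about 85 mm.
- rod_tip (a point): Tip of a steel rod (12 mm diameter) that overhangs the clamp knob, 182 mm above the bed. The rod runs 32 mm along the station's -x to a white head (28 x 26 x 26 mm) on a steel post (18 mm diameter, top 195 mm above the bed) at the robot's side of the carriage. A tool pointing straight down on the knob would strike it.
- clamp_grip (a point): Grip point of the clamp knob, on its axis, 27 mm out from the sloping face. A steel bar 56 mm long, 16 mm thick, 30 mm tall on a disc of 48 mm diameter, 8 mm high; the bar's top is 11 mm beyond this point. x along the bar (turns with it), y across its thickness, z outward along the axis, 30 degrees from vertical. Rides on the carriage.
- clamp (a joint): Clamp knob angle in rad: 0 open, 1.3 locked (hard stops), growing clockwise as seen looking at the sloping face. Its detent pushes it back towards 0 up to 0.75 (about 0.08 N m at first), then it clicks over to 1.3 by itself. Open, the bar points 0.65 rad anticlockwise of straight up the slope; locked, 0.65 rad clockwise of it.
- ring: Plain steel bearing ring, outer diameter 64 mm, inner 50 mm, 32 mm high, 0.3 kg, lying flat on the slide's bed between carriage and end stop. Origin: centre of its underside; z is its axis.
- ring2: An identical ring lying on the inspection sheet; leave alone. Origin: centre of its underside.
- sheet: White gridded paper inspection sheet, fixed to the bench, 230 mm (x) by 170 mm (y), 2 mm thick. Origin: centre of its underside, on the bench.
- disc: Dark steel disc with six holes lying on the bench, 84 mm diameter, 12 mm high; leave alone. Origin: centre of its underside.
- case: Closed wooden gauge case on the bench, 120 mm (x) by 70 mm (y) by 40 mm high; leave alone. Origin: centre of its underside.
Mind the look-alikes: they are no part of the job. What is shaped like the ring but turquoise is not meant.

How it is judged (in metres and radians):
On the way, in this order (a step that is already met when the one before it is completed fails the run):
1. the ring from the slide lies flat on the sheet, let go (x of ring in the frame of sheet between -0.088 and 0.088 m and y of ring in the frame of sheet between -0.058 and 0.058 m and z of ring in the frame of sheet between -0.003 and 0.008 m and angle between ring's own z axis and vertical below 0.1 rad and contact force between ring and the fingers below 0.3 N and linear speed of ring below 0.02 m/s), for 0.2 s.
2. the carriage is home against the end stop (value of joint carriage above 0.096 m), for 0.1 s.
3. the clamp knob has clicked over into the locked position (value of joint clamp above 1.1 rad), for 0.1 s.
At the end, for the whole second after the job is handed in: The ring lies flat (within 0.1 rad) and still on the sheet, let go, overhanging its edge by at most 5 mm; the carriage is within 4 mm of its home stop (above 0.096 m); the clamp knob is past 1.1 rad, at rest (all of step 1 and value of joint carriage above 0.096 m and value of joint clamp above 1.1 rad and velocity of joint clamp below 0.1 rad/s); the robot touches nothing.
It fails at once if the other ring, the disc or the case is moved by more than 15 mm (distance of any of ring2, disc, case from where it was at the start of the episode above 0.015 m).
It fails at once if the ring is dropped or slammed on the sheet (over 45 N) (contact force between ring and sheet above 45 N).
It fails at once if the ring falls: let go from more than about 15 mm up (over 0.5 m/s with the fingers off it) (linear speed of ring above 0.5 m/s and contact force between ring and the fingers below 0.3 N).
It also fails if it takes over 64 s, if anything falls off the work surface, if the arm or the gripper's body presses on something with over 40 N, if the wrist force passes 120 N, or if a joint passes its speed limit or range.

### The arm

A 7-joint arm with a two-finger parallel gripper is mounted at the origin on the work surface. World frame = base frame: x ahead of the robot, y to its left, z up, the work surface at z = 0. Lengths are in mm, angles in rad, forces in N, time in s.
With the tool pointing down it reaches from about 400 to 900 mm from the base axis. Payload 5.6 kg.
Tool frame: the origin (TCP) lies between the finger pads, 19 mm behind the fingertips; this is the grasp point; z points along the fingers, y is the line along which they close (so a half turn about z gives the same grasp; the last joint's range is limited). The gripper opens to 92 mm and grips with 3 to 60 N. Pads are 20 mm wide; open, the fingers measure 128 mm over their backs; the gripper's body (75 mm by 189 mm) begins 69 mm behind the grasp point.
Start: joints at [-1.314, 0.468, -0.012, 1.603, 0.006, 1.071, -0.056], TCP at [192.004, 621.001, 233.292] pointing down, gripper open.
Joint ranges: [-2.53, 2.53], [-0.31, 2.02], [-1.57, 1.55], [0.28, 2.44], [-1.29, 4.43], [0.15, 1.84], [-2.92, 2.92]. Speed limits (rad/s): [2.57, 2.57, 3.14, 3.14, 3.14, 3.14, 3.14].

### API

Orientations are given as a rotation vector (axis times angle).
In Python, from cell import robot, grip, kin, viewer gives the robot as it stands. Calls block until the motion is done:
- robot.movep(position, orientation): joint-space move of the TCP to a pose.
- robot.servo_line(position, feed=150, rotation=None): straight line of the TCP; rotation=None keeps the orientation; feed is the mean speed in mm/s.
- robot.goto_joints(angles): joint-space move.
- grip(opening, newtons=None): opening from 0.0 (shut) to 1.0 (fully open); newtons is the grip in N (None keeps the last); returns when the fingers have stopped.
- robot.hold(seconds).
- kin.ik(position, orientation): joint angles nearest the present ones, or None.
- robot.observe(): the state.
- viewer.read_camera(name): name is "side" or "top" or "wrist"; returns the picture (420x560x3 uint8, red, green, blue); there is no depth.
- viewer.camera_info(name): a dict with "camera_matrix" (3x3 intrinsics, pixels), "k1" (the pictures are not rectified: a ray, as slopes to the right and down, at radius r is drawn at 1 + k1 r^2 times it, then the intrinsics apply), "R" (3x3) and "t" (3): a world point X has camera coordinates R X + t. Camera axes: x right, y down, z forward; pixel columns grow to the right and rows downward; lengths in mm; the calibration is good to about 2 mm. A picture is of the moment at which its call begins: read the wrist's pose just before it. camera_info takes no time and is no camera call; for the wrist camera it gives the pose at the moment of the call.
A pose or a line that the arm cannot do raises robot.IKError and nothing moves.
- robot.job_done(): hands the job in; it is judged then, once.
Trained networks look in the newest picture that a camera, given by its name, has taken for a name from the list of things; names that differ only in an ending like _2 or _b are one class to them, and where a whole thing is asked for, a point or a joint stands for the part that bears it (a point fixed in the world has none). Each returns a list of dicts, best first, with "confidence" (0 to 1); they miss things now and then, are a little off and sometimes report something else, mostly with a low value. They report only what shows in the picture. A call takes as long as a camera call. They do not tell look-alikes from the thing itself.
- viewer.silhouettes(name, camera): "mask" (420x560 bool, what is visible of it).
- viewer.pinpoint(name, camera): "at" ([x, y, z] in mm, in the coordinates of the camera as it stood for that picture, good to about 4 mm: a listed point, or the origin of a listed thing).
The state is a dict: "t": time; "joints": joint angles; "joint_velocities": joint speeds; "joint_torque": joint torques, N m; "tcp_pos": TCP position; "tcp_rot": TCP orientation; "contact_force": force on the tool from outside, world axes, zero at the start; "wrist_torque": the same for the moment, N m; "grip_width": opening from 0.0 (shut) to 1.0 (fully open); "grip_force": force on a finger pad.
Only numpy, scipy, OpenCV 4.12 (cv2) and the standard library are available. Lean on these libraries where they do the work, as an engineer would, in place of code of your own. Each camera call takes 0.05 s, during which the arm holds its last target. There are 200 camera calls.

## Working session

There is one attempt and no reset: what is moved stays moved. The work goes in short steps, each a Python script; the robot and the scene stay as the last script left them, time stands still between calls to the robot, and variables do not carry over. Pictures are saved under pics/ and viewed, at most 10 in all, crops included, and the job is handed in when it is done.

```bash
mkdir -p pics; ls
cat > h.py <<'E'
import numpy as np, cv2
from cell import robot, grip, kin, viewer
from scipy.spatial.transform import Rotation as Ro
def w(info,p): return np.array(info["R"]).T@(np.array(p)-np.array(info["t"]))
def save(im,n): cv2.imwrite(f"pics/{n}.png",cv2.cvtColor(im,cv2.COLOR_RGB2BGR))
def proj(info,X):
    c=np.array(info["R"])@np.array(X)+np.array(info["t"]); s=c[:2]/c[2]; s=s*(1+info["k1"]*(s@s))
    return (np.array(info["camera_matrix"])@[s[0],s[1],1])[:2]
def ray(info,px,z):
    "world point at height z seen at pixel"
    K=np.array(info["camera_matrix"]); d=np.linalg.inv(K)@[px[0],px[1],1]; s=d[:2].copy(); u=s.copy()
    for _ in range(20): u=s/(1+info["k1"]*(u@u))
    R=np.array(info["R"]); o=-R.T@np.array(info["t"]); v=R.T@[u[0],u[1],1]
    return o+v*(z-o[2])/v[2]
E
python3 - <<'E'
from h import *
ims=[]
for c in ["top","side"]:
    im=viewer.read_camera(c); save(im,c+"0"); i=viewer.camera_info(c)
    for n in ["station","carriage_foot","rod_tip","clamp_grip","ring","sheet","disc","case"]:
        for d in viewer.pinpoint(n,c):
            p=w(i,d["at"]); print(c,n,round(d["confidence"],2),p.round(0),proj(i,p).round(0))
print(robot.observe())
E
```

```text
pics
top station 0.82 [ 510. -189.   -0.] [351. 230.]
top carriage_foot 0.97 [ 516. -240.   45.] [373. 225.]
top rod_tip 0.97 [ 516. -244.  227.] [388. 216.]
top clamp_grip 0.89 [ 540. -235.  131.] [377. 211.]
top ring 0.81 [454. 162.  -1.] [220. 252.]
top ring 0.62 [ 646. -155.    3.] [338. 179.]
top ring 0.61 [ 511. -162.   46.] [343. 227.]
top sheet 0.59 [511. 165.  -2.] [219. 230.]
top disc 0.75 [501. 416.  -2.] [127. 235.]
top case 0.6 [ 517. -408.    2.] [432. 226.]
side station 0.67 [ 512. -189.   -1.] [297. 294.]
side carriage_foot 0.95 [ 522. -244.   41.] [311. 294.]
side carriage_foot 0.75 [ 544. -241.  132.] [320. 263.]
side rod_tip 0.85 [ 520. -245.  223.] [313. 237.]
side rod_tip 0.62 [ 519. -244.   43.] [311. 294.]
side clamp_grip 0.47 [ 541. -239.  134.] [319. 262.]
side ring 0.8 [ 505. -160.   44.] [289. 275.]
side ring 0.75 [452. 162.   0.] [224. 228.]
side ring 0.59 [ 647. -155.   -3.] [334. 270.]
side ring 0.31 [497. 412.  -0.] [209. 185.]
side ring 0.28 [514. 156.  -0.] [244. 223.]
side sheet 0.91 [515. 160.   1.] [243. 222.]
side disc 0.72 [499. 412.   1.] [209. 185.]
side case 0.71 [ 518. -411.   -4.] [347. 356.]
{'t': 0.9, 'joints': array([-1.3140035 ,  0.46747237, -0.01159377,  1.60271003,  0.00601729,
        1.07140529, -0.05632791]), 'joint_velocities': array([-4.23739518e-05,  8.00206676e-04,  3.10010490e-04, -2.27208649e-03,
        6.79950938e-04,  2.76724203e-04,  5.79432978e-04]), 'joint_torque': array([ 6.43924377e-04, -5.20394647e+01, -1.22752500e-02, -2.44051284e+01,
       -5.66475629e-02,  1.13218121e-02,  2.51493231e-05]), 'tcp_pos': array([192.00931392, 620.99496833, 233.30614497]), 'tcp_rot': array([4.69292641e-01, 3.10628108e+00, 5.31495360e-05]), 'contact_force': array([-0.20108417, -0.32836356, -0.44584691]), 'wrist_torque': array([0.06142239, 0.04232304, 0.01127094]), 'grip_force': 0.0, 'grip_width': 1.0051091023863044}
```

View images.

Run:
```python
import cv2
t=cv2.imread("pics/top0.png");s=cv2.imread("pics/side0.png")
cv2.imwrite("pics/topcrop.png",cv2.resize(t[120:320,80:480],None,fx=2,fy=2,interpolation=cv2.INTER_CUBIC))
cv2.imwrite("pics/sidecrop.png",cv2.resize(s[190:390,180:400],None,fx=3,fy=3,interpolation=cv2.INTER_CUBIC))
```

```text
(no output)
```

View pics/topcrop.png

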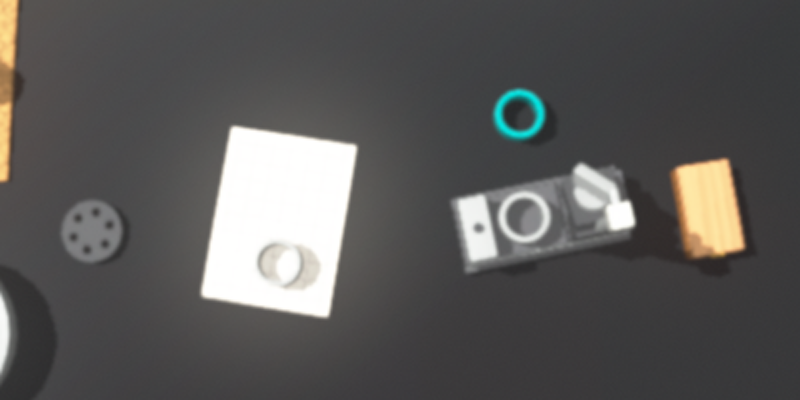

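View pics/sidecrop.png

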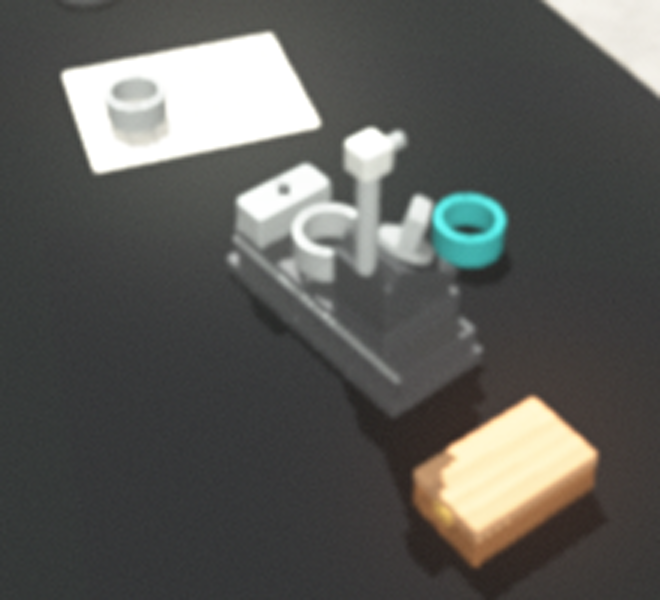

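The meant ring is the grey steel one at top (343,227): it sits on the bed between carriage and stop. (220,252) is grey too but on the sheet, so it is ring2. (338,179) is turquoise and on the bench, so it is the look-alike. I'll move above the slide, confirm in a wrist crop and refine the poses.

```bash
cat >> h.py <<'E'
def rot(z,y):
    "rotvec of tool with z axis z and closing axis y"
    z=np.array(z,float);z/=np.linalg.norm(z);y=np.array(y,float);y-=z*(y@z);y/=np.linalg.norm(y)
    return Ro.from_matrix(np.c_[np.cross(y,z),y,z]).as_rotvec()
def sax(yaw): return np.array([np.cos(yaw),np.sin(yaw),0]),np.array([-np.sin(yaw),np.cos(yaw),0])
E
python3 - <<'E'
from h import *
ex,ey=sax(.17)
best=None
for s in (1,-1):
    q=kin.ik([500,-170,300],rot([0,0,-1],s*ex)); print(s,q)
    if q is not None and (best is None or abs(q[6])<abs(best[1][6])): best=(s,q)
robot.goto_joints(best[1])
i=viewer.camera_info("wrist"); im=viewer.read_camera("wrist"); save(im,"wrist1")
for n in ["station","carriage_foot","rod_tip","clamp_grip","ring"]:
    for d in viewer.pinpoint(n,"wrist"):
        p=w(i,d["at"]); print(n,round(d["confidence"],2),p.round(1),proj(i,p).round(0))
print(robot.observe()["t"],robot.observe()["tcp_pos"])
E
```

```text
1 [-0.56111443  0.26310445  0.99490004  1.87002804 -0.24273158  1.13736897
  0.69130043]
-1 [-0.77600112  0.44522124  1.37504075  1.87744863 -0.46830125  1.21076908
 -2.21672186]
station 0.84 [ 515.8 -186.6    1.2] [291. 200.]
clamp_grip 0.65 [ 543.7 -237.2  134.4] [313. 281.]
ring 0.97 [ 651.2 -157.2    1.2] [397. 196.]
4.1917 [ 500.09568086 -169.81856683  299.98472625]
```

View pics/wrist1.png

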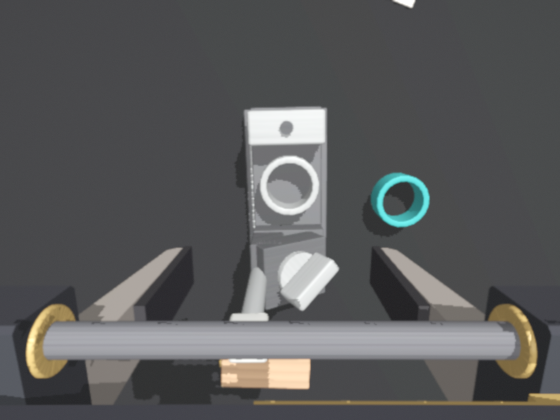

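The wrist picture confirms the target: steel ring at (290,186) on the bed, turquoise look-alike at (400,200) beside it, stop at the top (y 107–142), knob at (310,280). I'll compute its position from the rim and the yaw from the stop edges.

Run:
```python
from h import *
i=viewer.camera_info("wrist"); 
g=cv2.cvtColor(cv2.imread("pics/wrist1.png"),cv2.COLOR_BGR2GRAY)
m=(g>170).astype(np.uint8); n,l,st,ce=cv2.connectedComponentsWithStats(m)
for k in range(1,n):
    if st[k][4]>300: print(st[k],ce[k].round(0))
def comp(px): 
    k=l[px[1],px[0]]; return (l==k).astype(np.uint8)
# ring rim
R=None
for k in range(1,n):
    x,y,ww,h,a=st[k]
    if x<=290<=x+ww and y<=186<=y+h and 50<ww<70:
        c=max(cv2.findContours((l==k).astype(np.uint8),0,1)[0],key=len); (cx,cy),r=cv2.minEnclosingCircle(c)
        print("ring",cx,cy,r,ray(i,(cx,cy),77).round(1), np.linalg.norm(ray(i,(cx+r,cy),77)-ray(i,(cx-r,cy),77)))
    if y<128<y+h and x<270<x+ww and ww<100:
        box=cv2.boxPoints(cv2.minAreaRect(np.argwhere(l==k)[:,::-1].astype(np.float32)))
        P=np.array([ray(i,b,80) for b in box]); print("stop",box.round(0).tolist(),P.round(1), P.mean(0))
        for j in range(4):
            d=P[(j+1)%4]-P[j]; print(np.linalg.norm(d).round(1),np.degrees(np.arctan2(d[1],d[0])).round(2))
```

```text
[ 247  108   79   37 2607] [287. 126.]
[ 260  156   60   59 1327] [289. 187.]
[378 175  51  51 686] [403. 200.]
[ 278  251   60   59 2241] [305. 276.]
[231 268  37  53 888] [254. 300.]
[ 26 308  25  69 503] [ 34. 343.]
[  47  333  467   10 3301] [311. 338.]
[ 220  358   90   31 1943] [271. 372.]
stop [[247.0, 109.0], [325.0, 108.0], [326.0, 143.0], [248.0, 145.0]] [[ 450.6  -88.3   80. ]
 [ 528.4  -73.1   80. ]
 [ 536.1 -107.2   80. ]
 [ 456.5 -122.7   80. ]] [492.91444167 -97.81268976  80.        ]
79.2 11.01
34.9 -77.12
81.1 -168.96
34.9 99.75
ring 289.3355407714844 184.8516082763672 29.913558959960938 [ 506.7 -157.1   77. ] 64.31910346324813
```

```bash
python3 - <<'E'
from h import *
ex,ey=sax(.193); r=rot([0,0,-1],ex)
O=robot.observe
robot.movep([506.7,-157.1,180],r)
robot.servo_line([506.7,-157.1,68],feed=100)
print("down",O()["contact_force"].round(1))
grip(0.0,25); o=O(); print("grip",o["grip_width"],o["grip_force"],o["contact_force"].round(1),o["t"])
robot.servo_line([506.7,-157.1,190],feed=100)
o=O(); print("lift",o["grip_width"],o["grip_force"],o["contact_force"].round(1))
if o["grip_width"]>.6:
    T=[556,155]
    qs=[(s,kin.ik(T+[120],rot([0,0,-1],[0,s,0]))) for s in(1,-1)]
    print(qs)
    s=min([a for a in qs if a[1] is not None],key=lambda a:np.abs(a[1]-o["joints"]).max())[0]
    robot.movep(T+[120],rot([0,0,-1],[0,s,0]))
    i=viewer.camera_info("top"); im=viewer.read_camera("top"); save(im,"carry")
    print(O()["t"])
E
python3 -c "
import cv2
t=cv2.imread('pics/carry.png');cv2.imwrite('pics/carryc.png',cv2.resize(t[150:300,150:400],None,fx=3,fy=3))"
```

```text
down [ 0.1  0.3 -0.4]
grip 0.6886179708308712 25.000289920717478 [-0.3 -0.   1.4] 6.55
lift 0.6867564066740248 24.999380107037723 [-0.7 -1.2 -3. ]
[(1, array([-0.70106951,  0.51737997,  0.48186918,  1.89859122, -0.32435349,
        0.80270259,  1.52583351])), (-1, array([-1.14113546,  0.81683372,  1.18253092,  1.92326825, -0.88940531,
        1.05258452, -1.13142243]))]
9.1917
```

View pics/carryc.png

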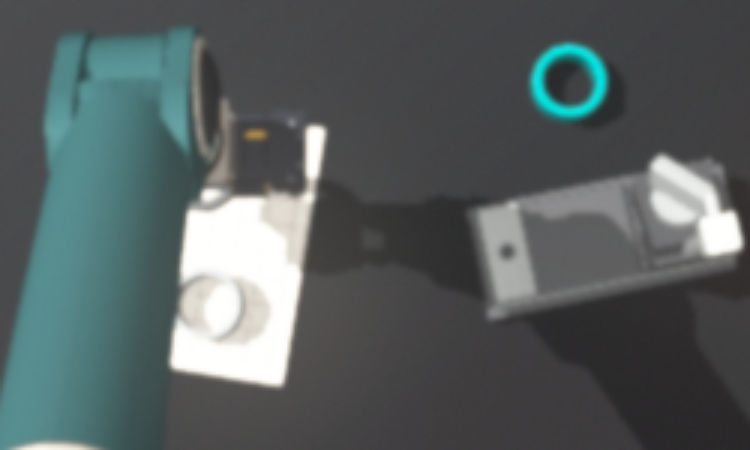

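The bed is clear at (530,240), ring2 is undisturbed at (215,305), and the gripper is over the sheet's free half at (260,150). Setting the ring down with a force guard.

Run:
```python
from h import *
O=robot.observe; T=[556,155]
robot.servo_line(T+[40],feed=100); robot.servo_line(T+[27.5],feed=30)
robot.hold(.15); f0=O()["contact_force"][2]; z=27.5
while z>22:
    z-=.5; robot.servo_line(T+[z],feed=15); f=O()["contact_force"][2]
    if f-f0>2.5: break
print(z,f0,f)
grip(.8); robot.hold(.1); o=O(); print(o["contact_force"].round(1),o["grip_width"],o["t"])
grip(1.0); robot.servo_line(T+[150],feed=150)
i=viewer.camera_info("wrist"); viewer.read_camera("wrist")
for n in ["ring","sheet"]:
    for d in viewer.pinpoint(n,"wrist"): print(n,round(d["confidence"],2),w(i,d["at"]).round(1))
ex,ey=sax(.193); c=np.array([510.6,-188.6,0])
# IK feasibility for push and knob
for a in (25,35,45):
  for s in (1,-1):
    R=rot(np.sin(np.radians(a))*ey+[0,0,-np.cos(np.radians(a))],s*ex)
    for y in (-130,0): print("push",a,s,y,np.round(kin.ik(c+ey*y+ex*10+[0,0,75],R),2) if kin.ik(c+ey*y+ex*10+[0,0,75],R) is not None else None)
ax=.5*ex+[0,0,.866]; up=-.866*ex+[0,0,.5]
foot=c+ey*40+[0,0,45]; G=foot+20.5*ex+[0,0,89]+5*ax
for s in (1,-1):
  for th in (.65,0,-.65):
    b=Ro.from_rotvec(th*ax).apply(up); y=np.cross(ax,b)*s
    for st in (0,80):
      q=kin.ik(G+st*ax,rot(-ax,y)); print("knob",s,th,st,None if q is None else np.round(q,2))
print(robot.observe()["t"])
```

```text
24.5 -2.138505827377849 4.345526713701075
[ 0.1 -0.4 -0.1] 0.7993722643180602 12.8167
sheet 0.55 [ 5.134e+02  1.667e+02 -2.000e-01]
push 25 1 -130 [ 0.19  0.89  0.68  1.55 -0.78  1.36  1.32]
push 25 1 0 [-0.    0.76  0.67  1.8  -0.81  1.22  1.27]
push 25 -1 -130 [-0.08  1.27  1.33  1.56 -1.25  1.78 -1.54]
push 25 -1 0 [-0.33  1.2   1.33  1.82 -1.24  1.7  -1.55]
push 35 1 -130 [ 0.27  0.97  0.65  1.44 -0.81  1.55  1.34]
push 35 1 0 [ 0.11  0.83  0.61  1.72 -0.84  1.38  1.31]
push 35 -1 -130 [ 0.07  1.19  1.11  1.45 -1.13  1.8  -1.61]
push 35 -1 0 [-0.16  1.09  1.11  1.73 -1.13  1.7  -1.61]
push 45 1 -130 [ 0.35  1.05  0.61  1.33 -0.85  1.72  1.34]
push 45 1 0 [ 0.2   0.91  0.56  1.63 -0.87  1.55  1.34]
push 45 -1 -130 [ 0.33  1.07  0.66  1.33 -0.88  1.74 -1.78]
push 45 -1 0 [ 0.01  1.04  0.88  1.65 -1.05  1.73 -1.66]
knob 1 0.65 0 [-0.54  0.96  1.09  1.64 -0.5   1.45 -0.05]
knob 1 0.65 80 [-0.53  0.93  1.13  1.5  -0.46  1.61 -0.08]
knob 1 0 0 [-0.59  1.06  1.23  1.65 -0.6   1.51 -0.59]
knob 1 0 80 [-0.58  1.03  1.27  1.5  -0.57  1.66 -0.63]
knob 1 -0.65 0 [-0.62  1.15  1.33  1.65 -0.69  1.57 -1.16]
knob 1 -0.65 80 [-0.59  1.07  1.34  1.5  -0.61  1.69 -1.23]
knob -1 0.65 0 [-0.14  0.7   0.38  1.62 -0.04  1.35  2.65]
knob -1 0.65 80 [-0.14  0.68  0.38  1.47 -0.03  1.52  2.64]
knob -1 0 0 [-0.23  0.73  0.52  1.62 -0.12  1.36  2.08]
knob -1 0 80 [-0.23  0.7   0.53  1.48 -0.11  1.52  2.07]
knob -1 -0.65 0 [-0.34  0.77  0.7   1.63 -0.23  1.37  1.53]
knob -1 -0.65 80 [-0.34  0.75  0.72  1.48 -0.21  1.53  1.51]
14.4083
```

Run:
```python
from h import *
O=robot.observe
ex,ey=sax(.193); c=np.array([510.6,-188.6,0]); a=np.radians(35)
R=rot(np.sin(a)*ey+[0,0,-np.cos(a)],ex)
P=lambda y,z=74: c+ey*y+ex*5+[0,0,z]
robot.servo_line([556,155,330],feed=300)
i=viewer.camera_info("top"); 
robot.movep(P(-128,330),R); grip(0.0)
viewer.read_camera("top")
for n in ["ring","sheet"]:
    for d in viewer.pinpoint(n,"top"): print(n,round(d["confidence"],2),w(i,d["at"]).round(1))
robot.servo_line(P(-128),feed=200); f0=O()["contact_force"]@ey
print("at start",O()["contact_force"].round(1),O()["t"])
robot.servo_line(P(-40),feed=50); print("mid",O()["contact_force"]@ey-f0)
y=-40
while y<-2:
    y+=2; robot.servo_line(P(y),feed=30); f=O()["contact_force"]@ey-f0
    if f<-12: break
print("home?",y,f,O()["contact_force"].round(1),O()["t"])
robot.servo_line(P(y-15),feed=100); robot.servo_line(P(y-60,330),feed=250)
viewer.read_camera("top")
for n in ["carriage_foot","rod_tip","clamp_grip"]:
    for d in viewer.pinpoint(n,"top"): print(n,round(d["confidence"],2),w(i,d["at"]).round(1))
foot=c+ey*40+[0,0,45]; print("expect",foot, foot+20.5*ex+[0,0,89],O()["t"])
```

```text
ring 0.59 [559.9 154.1   1.2]
ring 0.59 [ 648.5 -154.1    5.1]
sheet 0.95 [512.8 167.1  -3.3]
at start [-0.3  0.5 -0.3] 19.8
mid -2.5152314283273935
home? -8 -14.12691663194649 [  1.5 -13.5   1.5] 25.7083
carriage_foot 0.72 [ 500.3 -149.8   45.3]
rod_tip 0.66 [ 500.4 -150.9  225.7]
clamp_grip 0.8 [ 522.7 -142.9  130.2]
expect [ 502.92783786 -149.34267039   45.        ] [ 523.04721929 -145.41068729  134.        ] 27.4
```

```bash
cat >> h.py <<'E'
ex,ey=sax(.193); ax=.5*ex+np.array([0,0,.866]); up=-.866*ex+np.array([0,0,.5])
def K(th,s=-1): return rot(-ax,np.cross(ax,Ro.from_rotvec(th*ax).apply(up))*s)
E
python3 - <<'E'
from h import *
G=np.array([523.,-144.6,133.5]); o=robot.observe(); P=o["tcp_pos"]
robot.servo_line(P+[0,0,60],feed=250)
robot.movep(G+190*ax,K(.65)); robot.servo_line(G+130*ax,feed=200); grip(1.0)
i=viewer.camera_info("wrist"); im=viewer.read_camera("wrist"); save(im,"knob")
for n in ["rod_tip","clamp_grip","carriage_foot"]:
    for d in viewer.pinpoint(n,"wrist"): p=w(i,d["at"]); print(n,round(d["confidence"],2),p.round(1),proj(i,p).round())
print(proj(i,G).round(),[proj(i,G+11*ax+v*Ro.from_rotvec(.65*ax).apply(up)).round().tolist() for v in(-28,28)],robot.observe()["t"])
E
```

```text
rod_tip 0.75 [ 503.1 -149.7  229.7] [347. 154.]
clamp_grip 0.55 [ 524.8 -147.8  132.7] [276. 213.]
clamp_grip 0.49 [455.6 158.4   2.7] [443. 368.]
carriage_foot 0.51 [ 506.  -150.   227.8] [342. 158.]
[281. 214.] [[281.0, 250.0], [281.0, 182.0]] 31.0417
```

View pics/knob.png

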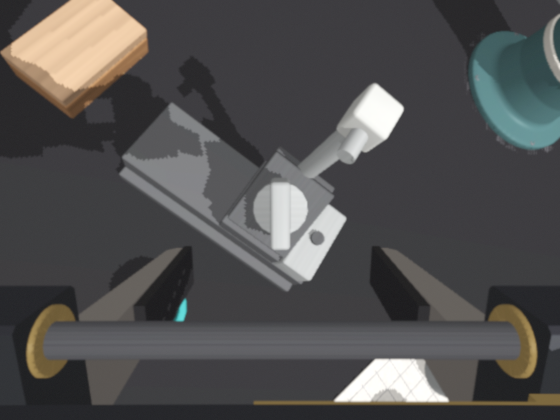

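The knob bar is at (281,215), x 272–290 and y 180–250, upright as predicted, so both position and angle agree. The rod tip at (347,150) stays clear of the fingers. I'll check the camera mount's clearance, then grip and turn.

Run:
```python
from h import *
O=robot.observe; G=np.array([523.,-145.2,133.5])+5*ax
i=viewer.camera_info("wrist"); o=O()
cam=Ro.from_rotvec(o["tcp_rot"]).as_matrix().T@(-np.array(i["R"]).T@np.array(i["t"])-o["tcp_pos"]); print("cam in tool",cam.round(0))
if cam[2]>-95: raise SystemExit
robot.servo_line(G+40*ax,feed=150); robot.servo_line(G,feed=50)
print("in",O()["contact_force"].round(1))
grip(0.0,20); o=O(); print("grip",o["grip_width"]*92,o["contact_force"].round(1),o["wrist_torque"].round(2))
for th in np.arange(.45,-.56,-.2):
    robot.servo_line(G,feed=50,rotation=K(th)) if False else robot.movep(G,K(th))
    o=O(); print(round(th,2),o["contact_force"].round(1),(o["wrist_torque"]@ax).round(2),o["tcp_pos"].round(1),o["t"])
```

```text
cam in tool [  66.    1. -151.]
in [-0.8  0.3  0.8]
grip 16.12851163315596 [ 2.7 -2.1 -2.6] [-0.09 -1.11  0.36]
0.45 [ 3.6 -3.8 -4.2] 0.1 [ 526.  -145.3  137.6] 34.1333
0.25 [ 4.2 -4.1 -4.1] 0.11 [ 526.  -145.4  137.6] 34.425
0.05 [ 4.9 -3.6 -3.6] 0.04 [ 526.1 -145.5  137.6] 34.7167
-0.15 [ 4.  -4.3 -4.6] 0.01 [ 526.1 -145.6  137.6] 35.0083
-0.35 [ 3.1 -5.1 -4. ] -0.02 [ 526.1 -145.7  137.6] 35.3
-0.55 [ 2.9 -4.3 -3.1] -0.02 [ 526.1 -145.8  137.6] 35.5917
```

Run:
```python
from h import *
G=robot.observe()["tcp_pos"]
grip(1.0); robot.servo_line(G+130*ax,feed=120)
im=viewer.read_camera("wrist"); save(im,"locked")
i=viewer.camera_info("wrist"); print([proj(i,G+6*ax+v*Ro.from_rotvec(-.65*ax).apply(up)).round().tolist() for v in(-28,28)])
robot.servo_line(G+190*ax,feed=250)
im=viewer.read_camera("top"); save(im,"final")
i=viewer.camera_info("top")
for n in ["ring","sheet","carriage_foot","clamp_grip","disc","case"]:
    for d in viewer.pinpoint(n,"top"): print(n,round(d["confidence"],2),w(i,d["at"]).round(1))
t=im[120:320,80:480]; save(np.vstack([np.hstack([cv2.resize(t,(800,400),interpolation=2)])]),"finalc")
print(robot.observe()["contact_force"].round(1),robot.observe()["t"])
```

```text
[[277.0, 250.0], [284.0, 183.0]]
ring 0.57 [557.5 157.1   3.3]
ring 0.55 [ 4.580e+02  1.659e+02 -4.000e-01]
sheet 0.84 [512.  168.1  -2.4]
disc 0.97 [500.9 416.8  -0.6]
case 0.91 [ 5.170e+02 -4.063e+02 -1.000e-01]
[ 0.4  0.3 -0.3] 38.8
```

View pics/locked.png

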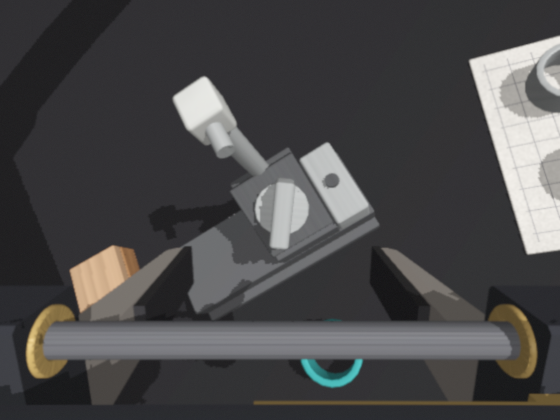

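View pics/finalc.png

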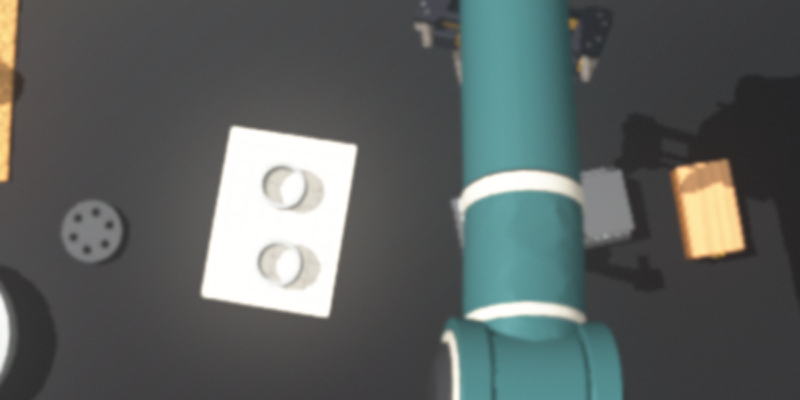

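The bar runs from (280,250) to (287,180), matching the locked prediction, and the carriage touches the stop near (310,180). Both rings lie on the sheet at (287,188) and (282,264). The disc and case are unmoved.

```bash
python3 -c "
from h import *
print(robot.job_done())"
```

```text
the job is handed in; nothing more can be done
None
```

I handed the job in at about 39 s: the ring lies flat on a free part of the sheet, the carriage is home against its stop, and the clamp knob is locked. The last pictures agree and show nothing else moved; the judge returned no verdict.

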